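Stand the leaning tool case back in its row

TASK

One of the three tool cases in the wooden bay has tipped sideways and leans on the timber block. Using only pushes of the fingers, never gripping or lifting it, push it back up so that it stands upright on its base by itself, and push it in until its back meets the back rail, its front level and square with the fronts of the two cases beside it. Leave those two cases, the jar and the screwdriver where they are.

Things in the scene. Friction and masses are not known exactly. Their poses are not given: they have to be found in the camera images.
- bay: Fixed open storage bay of plywood and timber. Origin on the bench surface; x points in, from the open front to the back rail (roughly away from the robot), y left, z up. Floor board 18 mm thick, x -180 to +160, y -200 to +220 mm; the cases stand on its top. A fixed upright (y +190 to +220, 178 mm high) closes the left end; front and right end are open.
- rail (a point): Point on the front face of the bay's fixed back rail, at bay x +125 mm, half-way up; the rail is a slat along the bay's y, 40 mm high (z 118 to 158 mm), that stops the cases' backs. A case that is home has its centre at bay x +15 mm.
- block: Timber block 270 long (x) x 45 wide (y) x 90 mm high, fixed on the bay floor right of the cases, long side along the bay's x. Origin at the centre of its underside; axes parallel to the bay's. At the start the leaning case's right face rests on its top left edge.
- case: The leaning tool case, teal plastic: 220 long (x) x 60 thick (y) x 200 mm high (z) plus a folded handle (90 x 22 x 6) and 4 mm latches on top. Loose, 0.55 to 0.95 kg. Origin at its underside's centre; own z up through the handle, own x parallel to the bay's. Starts leaning 32 degrees to the right (to bay -y) on its lower right edge (own y -30 mm), its front 25 to 60 mm too far out.
- top_edge (a point): Middle of the case's top right edge (own y -30, z 200 mm), at the start free in the air past the block, about 190 mm above the bench. Pushed to the left here the case turns about its lower right edge; within about 16 degrees of upright it falls onto its base by itself, may rock, and stands with a gap of 5 to 30 mm to its neighbour.
- tall_case: Bystander: tool case of the same look standing upright in the row on the left, 220 x 65 x 200 mm, 2.2 kg, loose, its back at the back rail. Origin at the centre of its underside, axes as the bay's.
- short_case: Bystander: the same but 165 mm high, 1.8 kg, the other place in the row. Origin at the centre of its underside. Which of the two stands next to the leaning case varies.
- jar: Bystander: closed jar, 66 mm across, 85 mm high, standing on the bench to the right of the bay. Origin at the centre of its underside.
- screwdriver: Bystander: screwdriver lying on the bench to the left of the bay. Origin at its underside, x along it.
Not all that is in view belongs to the job. What is shaped like the case but red is not meant.

How it is judged:
By the outcome, as a careful person would: the job done as asked, in the order asked, and still so for the second after the job is handed in, with the robot touching nothing.
It also fails if it takes over 51 s, if anything falls off the work surface, if the arm or the gripper's body presses on something with over 40 N, if the wrist force passes 120 N, or if a joint passes its speed limit or range.

ROBOT

A 6-joint arm with a two-finger parallel gripper is mounted at the origin on the work surface. World frame = base frame: x ahead of the robot, y to its left, z up, the work surface at z = 0. Lengths are in m, angles in rad, forces in N, time in s.
With the tool pointing down it reaches from about 0.3 to 0.875 m from the base axis. Payload 6.4 kg.
Tool frame: the origin (TCP) lies between the finger pads; the fingertips stand 19 mm ahead of it and the grasp point (between the pads) is the TCP (ctrl.tips_ahead is the z of the fingertips in the tool frame, in m); z points along the fingers, y is the line along which they close (so a half turn about z gives the same grasp; the last joint's range is limited). The gripper opens to 85 mm and grips with 20 to 120 N. Pads are 22 mm wide; open, the fingers measure 114 mm over their backs; the gripper's body (76 mm by 85 mm) begins 54 mm behind the grasp point. The pads swing forward as they close: fully open they stand 13 mm farther back than shut.
Start: joints at [1.072, 0.181, 1.607, -0, 1.354, -0.206], TCP at [0.166, 0.551, 0.221] pointing down, gripper open.
Joint ranges: [-2.99, 2.99], [-0.89, 2.07], [0.3, 2.58], [-1.14, 4.28], [0, 2.63], [-3.12, 3.12]. Speed limits (rad/s): [2.57, 2.57, 3.01, 3.14, 3.14, 3.14].

INTERFACE

Orientations are given as a unit quaternion [w, x, y, z].
In Python, from bench import readout, vision, ctrl gives the robot as it stands.
- The arm moves only by the tool play_rows, never from a script. Its arguments are lists of equal length, an entry for each row: "xyz": the shift along the tool's x, y, z in mm, a list of three; "rot": the turn, a rotation vector about the tool's x, y, z in rad, a list of three; "grip": the opening, from 0 (shut) to 1 (fully open). In form: {"xyz": [[x, y, z], ...], "rot": [[rx, ry, rz], ...], "grip": [grip, ...]}. A call has exactly 10 rows; each row is the pose to reach, as a shift and turn from the pose commanded when the call began, along the tool's axes at that moment; what a row does not reach only later rows make up. A row lasts 1/8 s, in which the tool goes at most 62.5 mm and 10.7 degrees, less where a joint would pass 70% of its speed; a pose out of reach is approached as far as the arm can. A call with a gripper value outside its range is refused whole. The fingers move at their own pace and stop on an object; the grip force is fixed at half the most. Time passes only in rows, so rows that repeat a pose let the fingers close, or fill a call up. It gives the time, the measured TCP pose, the force, the opening and the grip force at its end, in the units of the state.
- readout.get_obs(): the state, without advancing time (a new reading comes with each control period).
- vision.camera(name): name is "scene" or "top" or "wrist"; returns a dict with "color" (420x560x3 uint8, red, green, blue), "depth" (420x560 float32, m along the optical axis (not along the pixel's ray), 0 where there is no reading), "camera_matrix" (3x3 intrinsics, pixels), "extrinsics" (4x4, takes a point from camera to world coordinates); the wrist camera has in their place "hand_eye" (4x4, takes a point from camera to tool coordinates, whose origin is the TCP and whose axes are the flange's). Camera axes: x right, y down, z forward; pixel columns grow to the right and rows downward; lengths in m; the calibration is good to about 2 mm. A picture is of the moment at which its call begins: read the wrist's pose just before it.
- ctrl.hand_in(): hands the job in; it is judged then, once.
The state is a dict: "time_s": time; "q": joint angles; "dq": joint speeds; "joint_efforts": joint torques, N m; "eef_pos": TCP position; "eef_rot": TCP orientation; "wrist_force": force on the tool from outside, world axes, zero at the start; "torque": the same for the moment, N m; "opening": opening from 0.0 (shut) to 1.0 (fully open); "grasp_force": force on a finger pad.
Only numpy, scipy, OpenCV 4.12 (cv2) and the standard library are available. Lean on these libraries where they do the work, as an engineer would, in place of code of your own. Each camera call takes 0.05 s, during which the arm holds its last target. There are 200 camera calls.

## Working session

There is one attempt and no reset: what is moved stays moved. The work goes in short steps, Python scripts to look and compute and a tool call to move; the robot and the scene stay as the last step left them, time stands still between calls to the robot, and variables do not carry over. Pictures are saved under pics/ and viewed, at most 10 in all, crops included, and the job is handed in when it is done.

Besides the shell and the picture viewer there is one more tool, called after "Call:" as name(argument=value, ...) on one line, values as JSON. play_rows: Moves the arm, as the interface text tells. Its arguments: {"type":"object","properties":{"xyz":{"type":"array","items":{"type":"array","items":{"type":"number"}}},"rot":{"type":"array","items":{"type":"array","items":{"type":"number"}}},"grip":{"type":"array","items":{"type":"number"}}},"required":["xyz","rot","grip"]}

```bash
mkdir -p pics; cat > h.py <<'E'
import numpy as np, cv2
from scipy.spatial.transform import Rotation as R
from bench import readout, vision, ctrl
def cam(n):
    c=vision.camera(n); d=c['depth']; K=c['camera_matrix']; v,u=np.indices(d.shape)
    P=np.stack([(u-K[0,2])/K[0,0]*d,(v-K[1,2])/K[1,1]*d,d],-1)
    if 'extrinsics' in c: T=np.array(c['extrinsics'])
    else:
        o=readout.get_obs(); W=np.eye(4); q=o['eef_rot']; W[:3,:3]=R.from_quat([q[1],q[2],q[3],q[0]]).as_matrix(); W[:3,3]=o['eef_pos']; T=W@np.array(c['hand_eye'])
    return c['color'],P@T[:3,:3].T+T[:3,3],d
def save(n,img): cv2.imwrite('pics/'+n+'.png',img[...,::-1])
E
python3 - <<'E'
from h import *
for n in('scene','top'):
    c,P,d=cam(n); P[d==0]=np.nan; np.save(n+'.npy',P); save(n,c)
o=readout.get_obs(); print(o['eef_pos'],o['eef_rot'],o['time_s'],ctrl.tips_ahead)
E
```

```text
[0.16570991 0.55007297 0.22029753] [-2.68878334e-04  1.45891303e-01  9.89300314e-01 -7.38060853e-04] 0.1 0.019
```

View pics/scene.png

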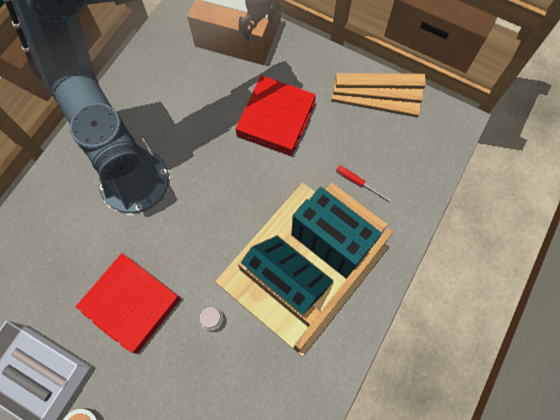

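View pics/top.png

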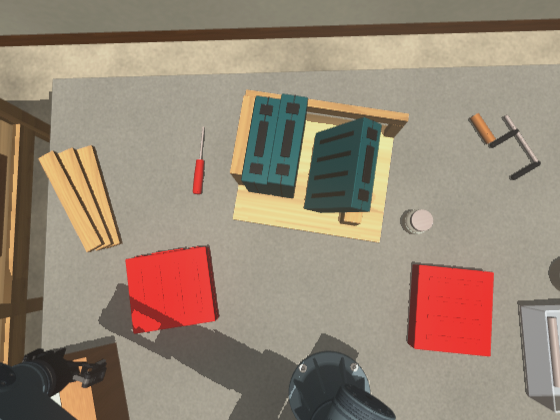

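```bash
python3 - <<'E'
import numpy as np,cv2
im=cv2.imread('pics/top.png')[80:250,225:440]
cv2.imwrite('pics/crop.png',cv2.resize(im,None,fx=3.5,fy=3.5,interpolation=cv2.INTER_CUBIC))
P=np.load('top.npy')
for n,(u,v) in dict(floorFL=(235,217),floorFR=(379,240),floorFRb=(385,210),case_top=(366,165),topfrontR=(374,207),topbackR=(380,122),topfrontL=(357,210),rail=(340,105),up=(240,150),upb=(247,95),t1=(262,130),t2=(290,130),jar=(421,221),blk=(352,217)).items(): print(n,P[v,u].round(4))
E
```

```text
floorFL [0.4879 0.2499 0.0175]
floorFR [ 0.4123 -0.1533  0.0188]
floorFRb [ 0.4985 -0.1794 -0.0006]
case_top [ 0.5822 -0.0876  0.2127]
topfrontR [ 0.5058 -0.1443  0.0175]
topbackR [ 0.7185 -0.1492  0.1185]
topfrontL [ 0.4805 -0.0682  0.1751]
rail [ 0.7542 -0.041   0.1533]
up [0.6361 0.2129 0.1799]
upb [0.7869 0.1962 0.1557]
t1 [0.6828 0.1574 0.1872]
t2 [0.669  0.089  0.2225]
jar [ 0.4572 -0.2517  0.0841]
blk [ 0.4703 -0.0661  0.1087]
```

View pics/crop.png

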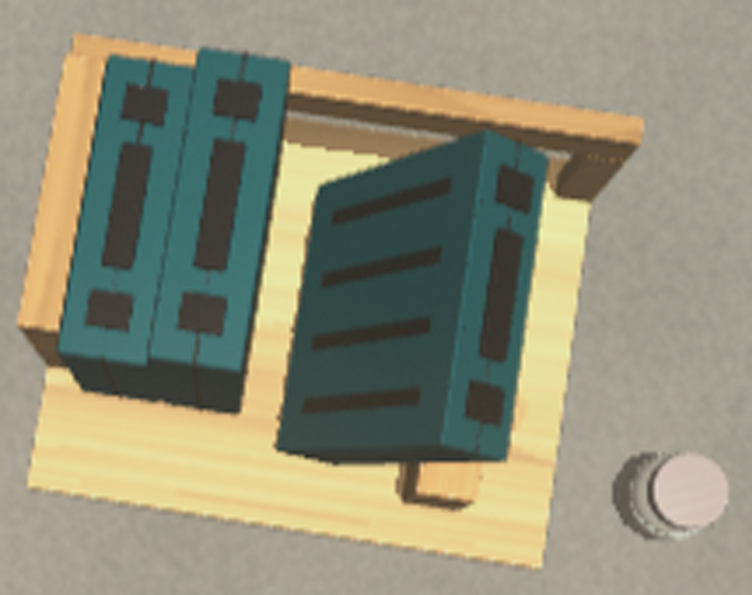

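```bash
cat >> h.py <<'E'
def bay(yaw,ox,oy):
    c,s=np.cos(yaw),np.sin(yaw); return np.array([[c,s],[-s,c]]),np.array([ox,oy])
E
python3 - <<'E'
import numpy as np,cv2
from h import bay
im=cv2.imread('pics/top.png')[...,::-1].astype(int); P=np.load('top.npy')
teal=(im[...,1]>im[...,0]+25)
X,Y,Z=P[...,0],P[...,1],P[...,2]
roi=np.zeros(teal.shape,bool); roi[80:250,225:400]=1
top=teal&roi&(Z>.212)&(Y>.02); r=cv2.minAreaRect(np.c_[X[top],Y[top]].astype(np.float32)); print('tall',r)
s=teal&roi&(Z>.178)&(Z<.192)&(Y>.09); print('short',cv2.minAreaRect(np.c_[X[s],Y[s]].astype(np.float32)))
yaw=np.deg2rad(-10.6); A,o=bay(yaw,.626,.005)
Q=(P[...,:2]-o)@A.T
w=roi&(Z>.14)&(im[...,0]>150)&(Z<.17)&(Q[...,0]>.1); print('rail x',np.percentile(Q[w][:,0],[2,50,98]))
k=Q[w]; print('rail slope',np.polyfit(k[:,1],k[:,0],1))
f=roi&(abs(Z-.018)<.005)&(im[...,0]>150); print('floor',np.percentile(Q[f],[.5,99.5],axis=0))
tc=teal&roi&(Q[...,1]<0)&(Z>.1)
q=np.c_[Q[tc],Z[tc]]; 
# lean profile
m=abs(q[:,0])<.06; qq=q[m]
for y in np.arange(-.2,.0,.015):
    a=qq[abs(qq[:,1]-y)<.005]; 
    if len(a): print(round(y,3),np.percentile(a[:,2],[5,50,95]).round(3))
print('case x range',np.percentile(q[:,0],[.5,2,98,99.5]))
e=q[q[:,2]>.185]; print(cv2.minAreaRect(e[:,:2].astype(np.float32)))
t=Q[top]; print('tall bay',np.percentile(t,[1,99],axis=0))
E
```

```text
tall ((0.6497091054916382, 0.09618190675973892), (0.06443924456834793, 0.21731892228126526), 79.51900482177734)
short ((0.6617798805236816, 0.1611166000366211), (0.06215733662247658, 0.21775692701339722), 79.4698486328125)
rail x [0.11867296 0.1290013  0.13843032]
rail slope [0.00976749 0.12881887]
floor [[-0.18547569 -0.19578464]
 [ 0.15141112  0.22043165]]
-0.125 [0.187 0.19  0.193]
-0.11 [0.195 0.199 0.203]
-0.095 [0.205 0.209 0.212]
-0.08 [0.213 0.216 0.219]
case x range [-0.12851655 -0.12614839  0.0832624   0.08546608]
((-0.020978182554244995, -0.09935420751571655), (0.0507267527282238, 0.21677061915397644), 89.4328384399414)
tall bay [[-0.10063495  0.06227376]
 [ 0.11265429  0.12552363]]
```

```bash
cat >> h.py <<'E'
YAW=np.deg2rad(-10.5); A,O=bay(YAW,.617,.0067)
def rot(deg,tilt=0): # tool y at bay angle deg; tilt about tool y
    a=YAW+np.deg2rad(deg); y=np.array([np.cos(a),np.sin(a),0]); z=np.array([0,0,-1.])
    return R.from_matrix(np.c_[np.cross(y,z),y,z])*R.from_rotvec([0,np.deg2rad(tilt),0])
def cur():
    o=readout.get_obs(); q=o['eef_rot']; return np.array(o['eef_pos']),R.from_quat([q[1],q[2],q[3],q[0]]),o
def to(p,x,y,z,Rt=None):
    P,Rc,o=p; W=np.r_[O+A.T@np.array([x,y]),z]
    print('xyz',(1000*Rc.inv().apply(W-P)).round(0),'rot',(Rc.inv()*(Rt or Rc)).as_rotvec().round(3) if Rt is not None else '')
    return W,Rt if Rt is not None else Rc,o
def st():
    P,Rc,o=cur(); print('bay',(A@(P[:2]-O)).round(4),'z',P[2].round(4),'F',(A@np.array(o['wrist_force'])[:2]).round(1),round(o['wrist_force'][2],1),'t',o['time_s'],'open',o['opening'])
E
python3 - <<'E'
from h import *
st(); p=cur()
Rt=rot(0,20)
to(p,-.30,.15,.34,rot(0)); b=to(p,-.012,-.20,.34,Rt); to(b,-.012,-.20,.175)
E
```

```text
bay [-0.5428  0.452 ] z 0.2203 F [-0.4 -0.2] -0.6 t 0.1 open 1.0041268588070338
xyz [-274. -274. -119.] rot [-1.000e-03  1.000e-03  1.461e+00]
xyz [-599. -590. -119.] rot [-0.256  0.285  1.445]
xyz [-56.   0. 155.] rot
```

Call:
play_rows(xyz=[[-10,-10,-60],[-50,-50,-100],[-92,-92,-119],[-135,-135,-119],[-178,-178,-119],[-221,-220,-119],[-264,-263,-119],[-307,-305,-119],[-350,-348,-119],[-393,-390,-119]], rot=[[0,0,0.1],[0,0,0.25],[0,0,0.4],[0,0,0.55],[0,0,0.7],[0,0,0.85],[0,0,1.0],[0,0,1.15],[0,0,1.3],[0,0,1.46]], grip=[0.5,0.5,0.5,0.5,0.5,0.5,0.5,0.5,0.5,0.5])

```text
time_s: 1.35
eef_pos: [0.4301, 0.0618, 0.34]
eef_rot: [0.0, 0.77, 0.638, 0.0]
wrist_force: [0.0, 0.8, 1.0]
opening: 0.505
grasp_force: 0.0
```

```bash
python3 - <<'E'
from h import *
st(); b=to(cur(),-.012,-.20,.34,rot(0,20)); to(cur(),-.012,-.20,.175)
E
```

```text
bay [-0.1938  0.0201] z 0.34 F [-0.1  0.8] 1.0 t 1.35 open 0.5051977459623695
xyz [-219.  183.   -0.] rot [ 0.001  0.349 -0.004]
xyz [-219.  183.  165.] rot
```

Call:
play_rows(xyz=[[-45,38,0],[-90,76,0],[-135,114,0],[-180,152,0],[-219,183,0],[-219,183,50],[-219,183,100],[-219,183,140],[-219,183,165],[-219,183,165]], rot=[[0,0.08,0],[0,0.16,0],[0,0.24,0],[0,0.32,0],[0,0.35,0],[0,0.35,0],[0,0.35,0],[0,0.35,0],[0,0.35,0],[0,0.35,0]], grip=[0.5,0.5,0.5,0.5,0.5,0.5,0.5,0.5,0.5,0.5])

```text
time_s: 2.6
eef_pos: [0.5684, -0.1837, 0.1724]
eef_rot: [-0.114, 0.757, 0.63, 0.133]
wrist_force: [0.3, -0.1, 0.2]
opening: 0.5
grasp_force: 0.0
```

```bash
python3 - <<'E'
from h import *
st(); c,P,d=cam('top'); s,_,_=cam('scene')
save('c2',np.hstack([cv2.resize(c[80:250,225:440],None,fx=1.8,fy=1.8),cv2.resize(s[160:330,195:410],None,fx=1.8,fy=1.8)]))
b=cur(); to(b,-.012,-.15,.175);to(b,-.012,-.08,.175)
E
```

```text
bay [-0.0131 -0.196 ] z 0.1724 F [ 0.3 -0. ] 0.2 t 2.6 open 0.5004553813965568
xyz [44. -1. 17.] rot 
xyz [110.  -1.  41.] rot
```

View pics/c2.png

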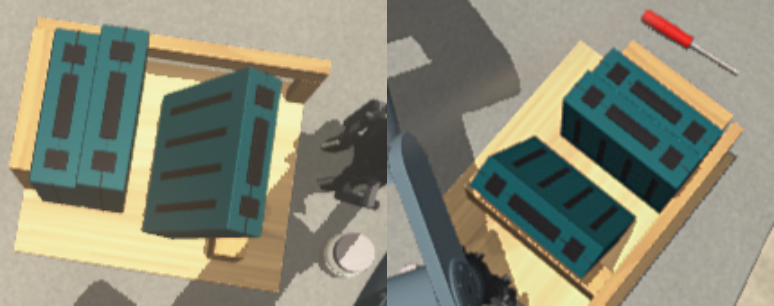

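Call:
play_rows(xyz=[[12,0,4],[24,0,8],[36,0,13],[42,0,15],[47,0,17],[52,0,19],[57,0,20],[62,0,22],[66,0,24],[71,0,26]], rot=[[0,0,0],[0,0,0],[0,0,0],[0,0,0],[0,0,0],[0,0,0],[0,0,0],[0,0,0],[0,0,0],[0,0,0]], grip=[0.5,0.5,0.5,0.5,0.5,0.5,0.5,0.5,0.5,0.5])

```text
time_s: 3.95
eef_pos: [0.5841, -0.1131, 0.1777]
eef_rot: [-0.109, 0.757, 0.63, 0.133]
wrist_force: [-11.8, -12.4, 23.3]
opening: 0.5
grasp_force: 13.7
```

```bash
cat >> h.py <<'E'
def lean():
    im,P,d=cam('top'); im=im.astype(int); Q=np.c_[((P[...,:2]-O)@A.T).reshape(-1,2),P[...,2].ravel()]
    m=(im[...,1]>im[...,0]+25)&(d>0); m[:80]=0;m[250:]=0;m[:,:225]=0;m[:,400:]=0
    q=Q[m.ravel()]; return q
E
python3 - <<'E'
from h import *
st(); q=lean(); w=q[(q[:,1]<.055)&(abs(q[:,0]+.012)<.07)&(q[:,2]>.12)]
for y in np.arange(-.14,.06,.012):
    a=w[abs(w[:,1]-y)<.006]
    if len(a)>5: print(round(y,3),np.percentile(a[:,2],[5,50,95]).round(3),len(a))
b=cur(); to(b,-.012,-.085,.175)
E
```

```text
bay [-0.0106 -0.1238] z 0.1777 F [ -9.3 -14.4] 23.3 t 3.95 open 0.5002661822774181
-0.116 [0.191 0.194 0.198] 135
-0.104 [0.197 0.201 0.207] 44
-0.092 [0.205 0.209 0.213] 81
-0.08 [0.211 0.215 0.219] 269
-0.068 [0.205 0.215 0.22 ] 315
-0.056 [0.185 0.196 0.205] 211
-0.044 [0.165 0.175 0.184] 139
-0.032 [0.146 0.155 0.163] 82
-0.02 [0.127 0.137 0.142] 37
xyz [35. -1. 16.] rot
```

```bash
python3 - <<'E'
from h import *
c,P,d=cam('top'); s,_,_=cam('wrist')
save('c3',np.hstack([cv2.resize(c[100:230,290:420],(420,420),interpolation=cv2.INTER_CUBIC),cv2.resize(s,(380,420))]))
E
```

```text
(no output)
```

View pics/c3.png

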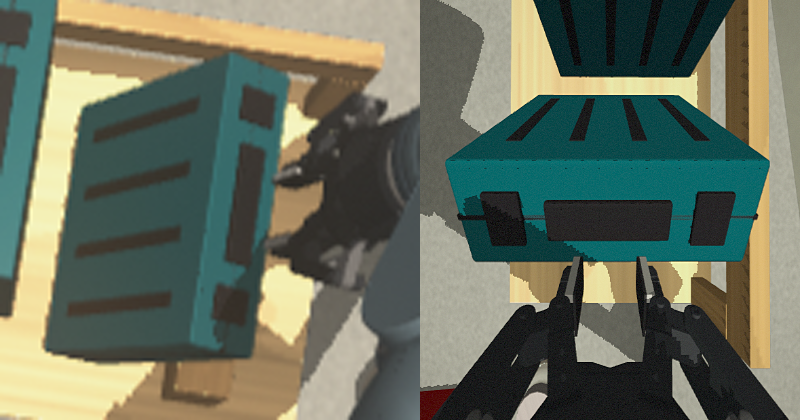

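```bash
python3 - <<'E'
from h import *
c,P,d=cam('wrist'); c=c.astype(int)
def b(u,v): 
    p=P[v,u]; return np.r_[A@(p[:2]-O),p[2]].round(4),d[v,u].round(4)
# picture px -> full: u=(x-420)*560/380, v same
for n,(x,y) in dict(tipL=(579,258),tipR=(640,258),tipL2=(575,275),edgeL=(470,258),edgeM=(610,258),edgeR=(740,258),edgeM2=(610,266),topM=(610,225),backM=(610,160)).items():
    print(n,*b(int((x-420)*560/380),y))
u=int((610-420)*560/380)
for v in range(246,272,3): print(v,*b(u,v),c[v,u])
E
```

```text
tipL [-0.0344 -0.119   0.1986] 0.1518
tipR [ 0.0127 -0.1189  0.1989] 0.1516
tipL2 [-0.0349 -0.1247  0.2135] 0.1368
edgeL [-0.2594 -0.1504 -0.0015] 0.3507
edgeM [-0.0103 -0.1199  0.1927] 0.1578
edgeR [ 0.0936 -0.1197  0.1931] 0.1578
edgeM2 [-0.0092 -0.1561  0.0178] 0.3322
topM [-0.0105 -0.1012  0.2105] 0.1402
backM [-0.0106 -0.0713  0.2193] 0.1318
246 [-0.0103 -0.113   0.1962] 0.1544 [ 10 105 107]
249 [-0.0103 -0.1146  0.1958] 0.1547 [ 12 105 106]
252 [-0.0103 -0.1163  0.1953] 0.1552 [ 10 108 107]
255 [-0.0103 -0.1182  0.1929] 0.1576 [ 11 107 108]
258 [-0.0103 -0.1199  0.1927] 0.1578 [  0 103 104]
261 [-0.0103 -0.1218  0.1909] 0.1596 [53 71 72]
264 [-0.0092 -0.1536  0.0189] 0.3312 [166 142  91]
267 [-0.0092 -0.1574  0.017 ] 0.333 [162 139  89]
270 [-0.0092 -0.1607  0.0176] 0.3324 [165 142  97]
```

Call:
play_rows(xyz=[[-20,0,-7],[-34,0,-13],[-34,0,-13],[-38,0,-23],[-38,0,-30],[-38,0,-30],[-38,0,-30],[-38,0,-30],[-38,0,-30],[-38,0,-30]], rot=[[0,0,0],[0,0,0],[0,0,0],[0,0,0],[0,0,0],[0,0,0],[0,0,0],[0,0,0],[0,0,0],[0,0,0]], grip=[0.4,0.4,0.4,0.4,0.4,0.4,0.4,0.4,0.4,0.4])

```text
time_s: 5.4
eef_pos: [0.5753, -0.1555, 0.19]
eef_rot: [-0.112, 0.757, 0.63, 0.134]
wrist_force: [0.1, -0.1, 0.3]
opening: 0.398
grasp_force: 0.0
```

```bash
python3 - <<'E'
from h import *
st(); b=cur()
q=lean(); w=q[(q[:,1]<.055)&(q[:,2]>.12)]; print('x',np.percentile(w[:,0],[1,99]).round(4), 'ymin',np.percentile(w[:,1],[.5]))
for y,z in((-.14,.193),(-.133,.194),(-.114,.200),(-.098,.206),(-.085,.211),(-.075,.215)): to(b,-.012,y,z)
E
```

```text
bay [-0.0114 -0.1671] z 0.19 F [ 0.1 -0. ] 0.3 t 5.4 open 0.3983211568054346
x [-0.1173  0.0936] ymin [-0.12510772]
xyz [26. -1.  7.] rot 
xyz [33. -1.  8.] rot 
xyz [53. -1.  9.] rot 
xyz [70. -0.  9.] rot 
xyz [84. -0.  8.] rot 
xyz [95. -0.  8.] rot
```

Call:
play_rows(xyz=[[14,0,4],[24,0,6],[30,0,7],[35,0,8],[39,0,8],[43,0,9],[47,0,9],[51,0,9],[55,0,9],[59,0,9]], rot=[[0,0,0],[0,0,0],[0,0,0],[0,0,0],[0,0,0],[0,0,0],[0,0,0],[0,0,0],[0,0,0],[0,0,0]], grip=[0.4,0.4,0.4,0.4,0.4,0.4,0.4,0.4,0.4,0.4])

```text
time_s: 6.7
eef_pos: [0.586, -0.0979, 0.202]
eef_rot: [-0.111, 0.757, 0.63, 0.134]
wrist_force: [0.2, -0.0, 1.0]
opening: 0.401
grasp_force: 0.0
```

```bash
cat >> h.py <<'E'
def prof():
    st(); q=lean(); w=q[(q[:,1]<.055)&(abs(q[:,0]+.012)<.09)&(q[:,2]>.185)]
    print('x',np.percentile(q[(q[:,1]<.055)&(q[:,2]>.15)][:,0],[1,99]).round(4))
    for y in np.arange(-.14,.06,.012):
        a=w[abs(w[:,1]-y)<.006]
        if len(a)>5: print(round(y,3),np.percentile(a[:,2],[5,50,95]).round(3),len(a))
E
python3 -c "
from h import *
prof(); b=cur()
for y,z in((-.098,.206),(-.085,.211),(-.075,.215)): to(b,-.012,y,z)"
```

```text
bay [-0.0114 -0.1085] z 0.202 F [ 0.2 -0. ] 1.0 t 6.7 open 0.4006716538959147
x [-0.0952  0.0942]
-0.128 [0.187 0.189 0.19 ] 6
-0.116 [0.19  0.192 0.198] 15
-0.104 [0.197 0.201 0.205] 26
-0.092 [0.207 0.21  0.213] 187
-0.08 [0.212 0.215 0.218] 364
-0.068 [0.195 0.204 0.212] 415
-0.056 [0.186 0.19  0.195] 117
xyz [11. -1. -0.] rot 
xyz [25. -1. -0.] rot 
xyz [35. -1. -1.] rot
```

```bash
python3 - <<'E'
from h import *
c,P,d=cam('wrist'); s,_,_=cam('scene'); t,_,_=cam('top')
save('c4',np.hstack([cv2.resize(t[100:230,290:420],(400,420),interpolation=cv2.INTER_CUBIC),cv2.resize(c,(400,420))]))
p,Rc,o=cur(); Q=Rc.inv().apply((P-p).reshape(-1,3)).reshape(P.shape)
m=(d>0)&(c.max(-1)<60)&(abs(Q[...,0])<.02)&(abs(Q[...,1])<.06)
for y0 in np.arange(-.05,.05,.01):
    k=m&(abs(Q[...,1]-y0)<.005)
    if k.sum()>10: print(round(y0,3),'tool z max',np.percentile(Q[k][:,2],[50,95,100]).round(4),'x',np.percentile(Q[k][:,0],[5,95]).round(4))
E
```

```text
-0.05 tool z max [-0.0872 -0.0597  0.0066] x [-0.0068  0.0138]
-0.04 tool z max [-0.0681 -0.0042  0.0073] x [-0.0091  0.014 ]
-0.03 tool z max [-0.0585 -0.0049 -0.0015] x [0.0002 0.0147]
-0.02 tool z max [-0.0817 -0.0061  0.0066] x [-0.0018  0.019 ]
-0.01 tool z max [-0.0914 -0.0036  0.007 ] x [-0.0023  0.0193]
0.0 tool z max [-0.0921 -0.0035  0.007 ] x [-0.0024  0.0133]
0.01 tool z max [-0.0912 -0.0036  0.0067] x [-0.0024  0.0193]
0.02 tool z max [-0.0812 -0.006   0.0067] x [-0.003  0.019]
0.03 tool z max [-0.0583 -0.0049 -0.0031] x [0.0002 0.0148]
0.04 tool z max [-0.0687 -0.0044  0.007 ] x [-0.0094  0.014 ]
```

View pics/c4.png

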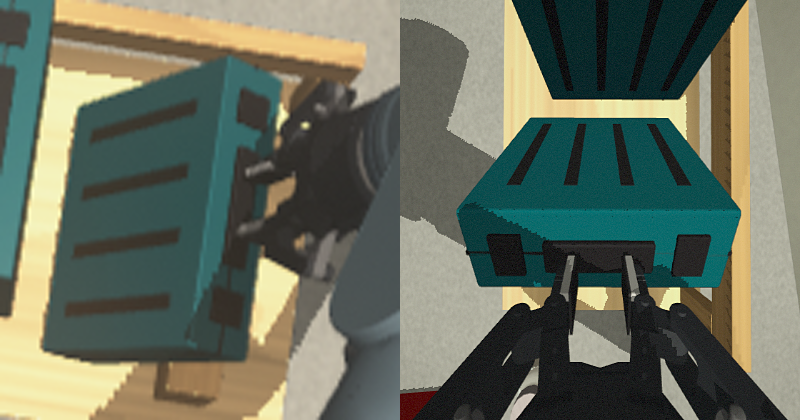

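Call:
play_rows(xyz=[[-20,0,-10],[-45,0,-18],[-65,0,-24],[-65,0,-24],[-65,0,-24],[-65,0,-24],[-65,0,-24],[-65,0,-24],[-65,0,-24],[-65,0,-24]], rot=[[0,0,0],[0,0,0],[0,0,0],[0,0,0],[0,0,0],[0,0,0],[0,0,0],[0,0,0],[0,0,0],[0,0,0]], grip=[0.4,0.4,0.3,0.1,0,0,0,0,0,0])

```text
time_s: 8.15
eef_pos: [0.5734, -0.1662, 0.2022]
eef_rot: [-0.111, 0.757, 0.63, 0.134]
wrist_force: [0.9, -0.2, 0.3]
opening: -0.004
grasp_force: 0.0
```

```bash
python3 - <<'E'
from h import *
st(); c,P,d=cam('wrist'); save('c5',c)
p,Rc,o=cur(); Q=Rc.inv().apply((P-p).reshape(-1,3)).reshape(P.shape)
np.save('Q.npy',Q)
m=(d>0)&(abs(Q[...,0])<.02)&(abs(Q[...,1])<.03)&(Q[...,2]<.04)
for z in np.arange(-.06,.04,.006):
    k=m&(abs(Q[...,2]-z)<.003)
    if k.sum()>5: print(z.round(3),k.sum(),'x',np.percentile(Q[k][:,0],[2,98]).round(4),'y',np.percentile(Q[k][:,1],[2,98]).round(4))
E
```

```text
bay [-0.0113 -0.1779] z 0.2022 F [ 1.  -0.1] 0.3 t 8.15 open -0.004322100917580744
-0.06 1731 x [-0.0074  0.0145] y [-0.0281  0.0281]
-0.054 827 x [-0.0021  0.0146] y [-0.0273  0.0264]
-0.048 592 x [-0.0095  0.0129] y [-0.0094  0.0093]
-0.042 369 x [0.0072 0.0123] y [-0.0131  0.0131]
-0.036 405 x [0.0072 0.0123] y [-0.0132  0.0131]
-0.03 357 x [0.007  0.0122] y [-0.0131  0.0128]
-0.024 317 x [0.0069 0.0123] y [-0.013   0.0131]
-0.018 225 x [0.007  0.0122] y [-0.0118  0.0117]
-0.012 13 x [0.0113 0.0117] y [-0.0058  0.0058]
```

View pics/c5.png

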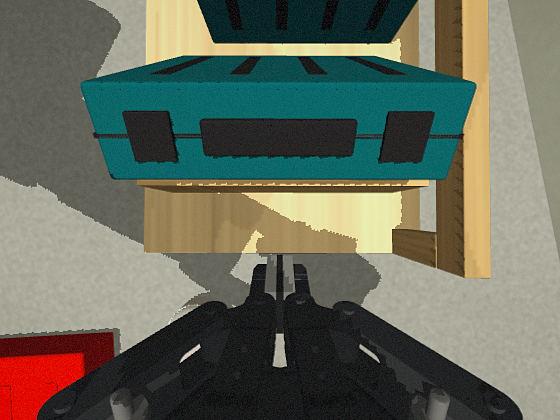

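```bash
python3 - <<'E'
import numpy as np,cv2
Q=np.load('Q.npy')
for v in range(215,262,5): print(v,[Q[v,u].round(3).tolist() for u in (266,272,280,286)])
im=cv2.imread('pics/c5.png')[200:300,220:340]; cv2.imwrite('pics/c5b.png',cv2.resize(im,None,fx=5,fy=5,interpolation=cv2.INTER_CUBIC))
E
```

```text
215 [[-0.038, -0.016, 0.182], [-0.038, -0.009, 0.181], [-0.038, 0.001, 0.182], [-0.038, 0.008, 0.181]]
220 [[-0.044, -0.016, 0.179], [-0.044, -0.009, 0.18], [-0.043, 0.001, 0.179], [-0.044, 0.008, 0.18]]
225 [[-0.05, -0.016, 0.178], [-0.05, -0.009, 0.178], [-0.05, 0.001, 0.178], [-0.049, 0.008, 0.177]]
230 [[-0.055, -0.016, 0.176], [-0.056, -0.009, 0.177], [-0.055, 0.001, 0.176], [-0.056, 0.008, 0.176]]
235 [[-0.061, -0.016, 0.173], [-0.061, -0.009, 0.173], [-0.061, 0.001, 0.173], [-0.061, 0.008, 0.174]]
240 [[-0.067, -0.016, 0.171], [-0.067, -0.009, 0.171], [-0.067, 0.001, 0.171], [-0.067, 0.008, 0.172]]
245 [[-0.072, -0.016, 0.167], [-0.073, -0.009, 0.17], [-0.073, 0.001, 0.169], [-0.073, 0.008, 0.169]]
250 [[-0.079, -0.016, 0.168], [-0.078, -0.009, 0.167], [-0.079, 0.001, 0.168], [-0.078, 0.008, 0.167]]
255 [[-0.093, -0.017, 0.182], [0.011, -0.004, -0.015], [0.012, 0.0, -0.015], [0.011, 0.003, -0.014]]
260 [[-0.1, -0.017, 0.18], [0.012, -0.004, -0.02], [0.011, 0.0, -0.02], [0.011, 0.003, -0.019]]
```

View pics/c5b.png

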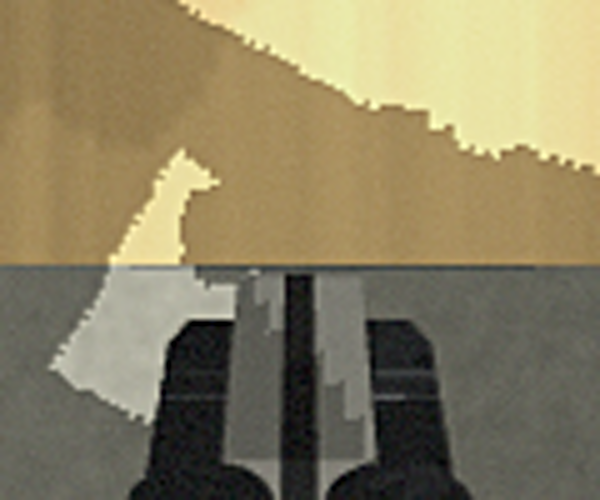

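```bash
python3 - <<'E'
from h import *
b=cur()
for y,z in((-.178,.158),(-.14,.158),(-.126,.159),(-.1045,.169),(-.088,.176),(-.075,.180),(-.065,.183)): to(b,-.012,y,z)
E
```

```text
xyz [-15.  -1.  42.] rot 
xyz [20. -1. 55.] rot 
xyz [34. -1. 58.] rot 
xyz [58. -1. 56.] rot 
xyz [76. -1. 55.] rot 
xyz [89. -1. 56.] rot 
xyz [100.  -1.  57.] rot
```

Call:
play_rows(xyz=[[-15,0,25],[-15,0,42],[5,0,49],[20,0,55],[28,0,57],[34,0,58],[40,0,58],[45,0,57],[50,0,57],[50,0,57]], rot=[[0,0,0],[0,0,0],[0,0,0],[0,0,0],[0,0,0],[0,0,0],[0,0,0],[0,0,0],[0,0,0],[0,0,0]], grip=[0,0,0,0,0,0,0,0,0,0])

```text
time_s: 9.45
eef_pos: [0.5855, -0.1006, 0.166]
eef_rot: [-0.111, 0.757, 0.63, 0.134]
wrist_force: [-0.5, -0.5, 1.1]
opening: 0.001
grasp_force: 0.4
```

```bash
python3 -c "
from h import *
prof(); b=cur()
for y,z in((-.1045,.169),(-.088,.176),(-.075,.180),(-.065,.183)): to(b,-.012,y,z)"
```

```text
bay [-0.0114 -0.1113] z 0.166 F [-0.4 -0.6] 1.1 t 9.45 open 0.0014805980258041308
x [-0.1183  0.0948]
-0.104 [0.196 0.2   0.202] 184
-0.092 [0.201 0.204 0.208] 91
-0.08 [0.207 0.212 0.215] 54
-0.068 [0.214 0.217 0.221] 323
-0.056 [0.218 0.221 0.224] 247
xyz [ 8. -1. -1.] rot 
xyz [26. -1. -1.] rot 
xyz [39. -1. -1.] rot 
xyz [50. -1. -0.] rot
```

Call:
play_rows(xyz=[[5,0,-1],[10,0,-1],[15,0,-1],[19,0,-1],[22,0,-1],[25,0,-1],[28,0,-1],[30,0,-1],[32,0,-1],[33,0,-1]], rot=[[0,0,0],[0,0,0],[0,0,0],[0,0,0],[0,0,0],[0,0,0],[0,0,0],[0,0,0],[0,0,0],[0,0,0]], grip=[0,0,0,0,0,0,0,0,0,0])

```text
time_s: 10.75
eef_pos: [0.591, -0.0706, 0.1781]
eef_rot: [-0.111, 0.757, 0.63, 0.134]
wrist_force: [0.4, 0.2, 0.2]
opening: -0.001
grasp_force: 0.0
```

```bash
python3 -c "
from h import *
prof(); b=cur()
for y,z in((-.075,.180),(-.065,.183)): to(b,-.012,y,z)"
```

```text
bay [-0.0115 -0.0807] z 0.1781 F [0.3 0.3] 0.2 t 10.75 open -0.0012395425803029166
x [-0.1186  0.0952]
-0.08 [0.206 0.209 0.211] 32
-0.068 [0.209 0.212 0.215] 285
-0.056 [0.212 0.216 0.218] 84
-0.044 [0.216 0.219 0.222] 84
-0.032 [0.22  0.223 0.226] 346
-0.02 [0.223 0.225 0.227] 194
xyz [ 6. -1.  0.] rot 
xyz [16. -1.  1.] rot
```

Call:
play_rows(xyz=[[2,0,0],[4,0,0],[6,0,0],[8,0,0],[10,0,0],[10,0,0],[10,0,0],[10,0,0],[10,0,0],[10,0,0]], rot=[[0,0,0],[0,0,0],[0,0,0],[0,0,0],[0,0,0],[0,0,0],[0,0,0],[0,0,0],[0,0,0],[0,0,0]], grip=[0,0,0,0,0,0,0,0,0,0])

```text
time_s: 12.05
eef_pos: [0.5927, -0.0615, 0.1815]
eef_rot: [-0.111, 0.757, 0.63, 0.134]
wrist_force: [0.5, 0.3, 0.3]
opening: 0.004
grasp_force: 0.0
```

```bash
python3 -c "
from h import *
prof()"
```

```text
bay [-0.0115 -0.0715] z 0.1815 F [0.4 0.4] 0.3 t 12.05 open 0.0040357081969630065
x [-0.1188  0.095 ]
-0.032 [0.214 0.217 0.219] 85
-0.02 [0.215 0.218 0.22 ] 365
-0.008 [0.216 0.218 0.221] 112
0.004 [0.217 0.219 0.223] 72
0.016 [0.217 0.22  0.222] 328
0.028 [0.218 0.22  0.222] 225
```

```bash
python3 - <<'E'
from h import *
b=cur(); to(b,-.012,-.15,.18); to(b,-.012,-.15,.30); to(b,-.20,-.05,.33,rot(90)); 
q=lean(); w=q[(q[:,1]<.045)&(q[:,2]>.205)]; print(cv2.minAreaRect(w[:,:2].astype(np.float32)))
print(np.linalg.lstsq(np.c_[w,][:,:2].__array__() @ np.eye(2)-w[:,:2].mean(0),w[:,2]-w[:,2].mean(),rcond=None)[0])
w=q[(q[:,1]>.065)&(q[:,1]<.12)&(q[:,2]>.205)]; print(cv2.minAreaRect(w[:,:2].astype(np.float32)),w[:,2].mean())
print(np.linalg.lstsq(w[:,:2]-w[:,:2].mean(0),w[:,2]-w[:,2].mean(),rcond=None)[0])
E
```

```text
xyz [-74.  -1. -26.] rot 
xyz [ -33.   -1. -138.] rot 
xyz [  71. -189. -132.] rot [ 0.274 -0.275 -1.552]
((-0.011487774550914764, 0.009669249877333641), (0.05828064680099487, 0.21776068210601807), 89.75711059570312)
[-0.00011481  0.00593725]
((0.016062065958976746, 0.09249714016914368), (0.21764296293258667, 0.054939091205596924), 0.010173832066357136) 0.21757676306721266
[0.00180904 0.00199797]
```

Call:
play_rows(xyz=[[-25,0,-9],[-50,0,-18],[-74,0,-26],[-55,0,-80],[-33,0,-138],[-15,-45,-138],[5,-90,-138],[28,-130,-136],[50,-165,-134],[71,-189,-132]], rot=[[0,0,0],[0,0,0],[0,0,0],[0.03,-0.03,-0.17],[0.06,-0.06,-0.34],[0.09,-0.09,-0.51],[0.12,-0.12,-0.68],[0.15,-0.15,-0.85],[0.18,-0.18,-1.02],[0.21,-0.21,-1.19]], grip=[0,0,0,0,0.4,0.4,0.4,0.4,0.4,0.4])

```text
time_s: 13.4
eef_pos: [0.4095, -0.0053, 0.3302]
eef_rot: [-0.028, 0.267, 0.963, 0.035]
wrist_force: [-0.3, 0.8, -0.2]
opening: 0.404
grasp_force: 0.0
```

```bash
python3 - <<'E'
from h import *
st();b=cur(); Rt=rot(90,-45); to(b,-.21,.009,.30,Rt); to(b,-.20,.009,.09,Rt)
E
```

```text
bay [-0.2018 -0.0496] z 0.3302 F [-0.4  0.7] -0.2 t 13.4 open 0.40414458936203684
xyz [26. 50. 35.] rot [-0.08  -0.839 -0.365]
xyz [  1.  43. 243.] rot [-0.08  -0.839 -0.365]
```

Call:
play_rows(xyz=[[5,10,7],[10,20,14],[15,30,21],[20,40,28],[26,50,35],[20,48,85],[14,46,140],[8,45,190],[1,43,243],[1,43,243]], rot=[[-0.016,-0.16,-0.07],[-0.032,-0.32,-0.14],[-0.048,-0.48,-0.21],[-0.064,-0.64,-0.28],[-0.08,-0.8,-0.35],[-0.08,-0.839,-0.365],[-0.08,-0.839,-0.365],[-0.08,-0.839,-0.365],[-0.08,-0.839,-0.365],[-0.08,-0.839,-0.365]], grip=[0.4,0.4,0.4,0.4,0.4,0.4,0.4,0.4,0.4,0.4])

```text
time_s: 14.65
eef_pos: [0.4398, 0.047, 0.1105]
eef_rot: [0.381, 0.096, 0.918, -0.054]
wrist_force: [0.4, -1.3, 0.9]
opening: 0.406
grasp_force: 0.0
```

```bash
python3 - <<'E'
from h import *
st();b=cur(); Rt=rot(90,-45)
for x in(-.13,-.117,-.1,-.09): to(b,x,.0095,.09,Rt)
E
```

```text
bay [-0.1816  0.0074] z 0.1105 F [ 0.6 -1.2] 0.9 t 14.65 open 0.4061845725775754
xyz [-22.   5.  51.] rot [-0.044  0.003 -0.007]
xyz [-31.   5.  60.] rot [-0.044  0.003 -0.007]
xyz [-43.   6.  72.] rot [-0.044  0.003 -0.007]
xyz [-50.   6.  79.] rot [-0.044  0.003 -0.007]
```

Call:
play_rows(xyz=[[-3,1,8],[-6,2,15],[-9,3,22],[-12,4,30],[-15,5,36],[-18,5,40],[-18,5,40],[-18,5,40],[-18,5,40],[-18,5,40]], rot=[[0,0,0],[-0.02,0,0],[-0.04,0,0],[-0.04,0,0],[-0.04,0,0],[-0.04,0,0],[-0.04,0,0],[-0.04,0,0],[-0.04,0,0],[-0.04,0,0]], grip=[0.4,0.4,0.4,0.4,0.4,0.4,0.4,0.4,0.4,0.4])

```text
time_s: 15.9
eef_pos: [0.4806, 0.0421, 0.0961]
eef_rot: [0.383, 0.089, 0.919, -0.036]
wrist_force: [1.0, 0.0, -0.7]
opening: 0.404
grasp_force: 0.0
```

```bash
python3 - <<'E'
from h import *
st();b=cur(); Rt=rot(90,-45)
for x in(-.13,-.117,-.1,-.09): to(b,x,.0095,.09,Rt)
E
```

```text
bay [-0.1406  0.01  ] z 0.0961 F [1.  0.2] -0.7 t 15.9 open 0.4038675502529591
xyz [-3. -0. 12.] rot [-0.005  0.004 -0.007]
xyz [-12.  -0.  21.] rot [-0.005  0.004 -0.007]
xyz [-24.  -0.  33.] rot [-0.005  0.004 -0.007]
xyz [-31.  -0.  40.] rot [-0.005  0.004 -0.007]
```

Call:
play_rows(xyz=[[-4,0,5],[-8,0,10],[-12,0,14],[-14,0,17],[-17,0,20],[-19,0,22],[-21,0,24],[-23,0,26],[-25,0,28],[-27,0,30]], rot=[[0,0,0],[0,0,0],[0,0,0],[0,0,0],[0,0,0],[0,0,0],[0,0,0],[0,0,0],[0,0,0],[0,0,0]], grip=[0.4,0.4,0.4,0.4,0.4,0.4,0.4,0.4,0.4,0.4])

```text
time_s: 17.15
eef_pos: [0.5187, 0.0336, 0.0961]
eef_rot: [0.38, 0.088, 0.92, -0.035]
wrist_force: [-5.4, 1.0, 1.4]
opening: 0.404
grasp_force: 2.7
```

```bash
cat >> h.py <<'E'
def chk():
    st(); q=lean()
    for a,b_ in((-.05,.052),(.068,.12)):
        w=q[(q[:,1]>a)&(q[:,1]<b_)&(q[:,2]>.205)]; r=cv2.minAreaRect(w[:,:2].astype(np.float32)); print(np.round(r[0],4),np.round(r[1],4),r[2])
        print(np.percentile(w[:,0],[1,99]).round(4))
E
python3 -c "
from h import *
chk()"
```

```text
bay [-0.1015  0.0085] z 0.0961 F [-5.5  0. ] 1.4 t 17.15 open 0.4042034704341443
[0.0069 0.0095] [0.0578 0.2177] 89.4346923828125
[-0.1004  0.1123]
[0.0159 0.094 ] [0.2171 0.0519] 0.04593115299940109
[-0.0916  0.1229]
```

Call:
play_rows(xyz=[[-1,0,1],[-2,0,2],[-3,0,3],[-4,0,4],[-5,0,5],[-6,0,6],[-6.5,0,6.5],[-7,0,7],[-7.5,0,7.5],[-7.5,0,7.5]], rot=[[0,0,0],[0,0,0],[0,0,0],[0,0,0],[0,0,0],[0,0,0],[0,0,0],[0,0,0],[0,0,0],[0,0,0]], grip=[0.4,0.4,0.4,0.4,0.4,0.4,0.4,0.4,0.4,0.4])

```text
time_s: 18.45
eef_pos: [0.5288, 0.0316, 0.0971]
eef_rot: [0.38, 0.088, 0.92, -0.035]
wrist_force: [-24.4, 3.0, 16.0]
opening: 0.398
grasp_force: 12.2
```

```bash
python3 -c "
from h import *
chk()"
```

```text
bay [-0.0912  0.0084] z 0.0971 F [-24.5  -1.5] 16.0 t 18.45 open 0.39806588904535417
[0.0163 0.0093] [0.0581 0.2173] 89.42800903320312
[-0.0907  0.1229]
[0.0156 0.094 ] [0.2168 0.052 ] 0.009283443912863731
[-0.0916  0.1226]
```

Call:
play_rows(xyz=[[3,0,-3],[10,0,-10],[25,0,-25],[42,0,-42],[58,0,-58],[60,0,-75],[60,0,-100],[60,0,-100],[60,0,-100],[60,0,-100]], rot=[[0,0,0],[0,0,0],[0,0,0],[0,0,0],[0,0,0],[0,0,0],[0,0,0],[0,0,0],[0,0,0],[0,0,0]], grip=[0.4,0.4,0.4,0.4,0.4,0.4,0.4,0.4,0.4,0.4])

```text
time_s: 19.75
eef_pos: [0.4334, 0.0596, 0.1285]
eef_rot: [0.375, 0.09, 0.922, -0.038]
wrist_force: [-0.3, 0.4, 0.1]
opening: 0.402
grasp_force: 0.0
```

```bash
python3 -c "
from h import *
chk()
c,_,_=cam('top'); s,_,_=cam('scene')
save('c6',np.hstack([cv2.resize(c[80:250,225:440],None,fx=1.8,fy=1.8),cv2.resize(s[160:330,195:410],None,fx=1.8,fy=1.8)]))
"
```

```text
bay [-0.1902  0.0185] z 0.1285 F [-0.4  0.3] 0.1 t 19.75 open 0.40214798045423056
[0.0165 0.0093] [0.058  0.2172] 89.42838287353516
[-0.0902  0.1226]
[0.0158 0.094 ] [0.2173 0.052 ] 0.007821858860552311
[-0.0915  0.1221]
```

View pics/c6.png

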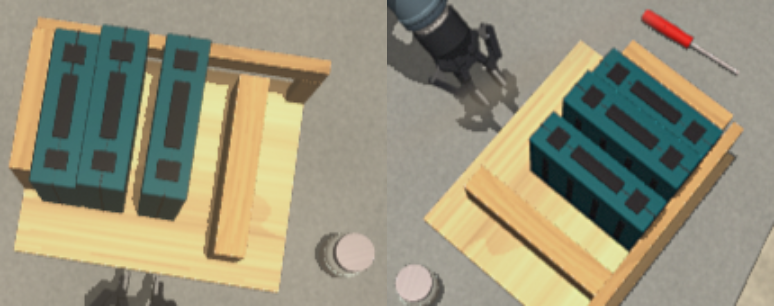

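The case stands upright with its front level with its neighbours, within about 1 mm and 0.6°, and the arm is clear of everything. I'm handing it in.

```bash
python3 -c "
from bench import ctrl
print(ctrl.hand_in())"
```

```text
the job is handed in; nothing more can be done
None
```

The job is handed in: using pushes only, I stood the leaning case upright on its base and pushed it in against the back rail, its front within about 1 mm and 0.6° of the tall case beside it; I saw no movement of the other cases, jar or screwdriver, and it took about 20 s.

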